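# Find the loose clamp bolt on the carving cradle and hold its cap open

### The job

Mallet blows have shaken one of the three clamp bolts on the carving cradle loose: tap each bolt head with the fingertips, working along the row from the robot's left to its right, and feel which one gives. Then lift that clamp's hinged cap by the lip at its front and finish while still holding it up, steady and about 60 degrees open, so that I can renew the cork lining under it. Do not wrench at the two tight clamps, and leave the tools and pots round the cradle where they are.

Things in the scene. Friction and masses are not known exactly. Their poses are not given: they have to be found in the camera images.
- cradle: carving cradle, fixed: plywood plank 240 x 600 x 24 mm with a carved wooden column along it, axis 105 mm above the bench. Origin: on the bench under its middle; x level, across it, away from the robot; y along the column to the robot's left; z up. Three identical iron clamps stand in a row about 140 mm apart, the middle one near y = 0. Which of p, q, r stands where, and where the loose bolt is, changes with each start
- bolt_p: hex bolt of clamp p, upright in the front ear of its cap, 60 mm in front of the column's axis; steel head 19 mm across, flange 26 mm. Origin: centre of the head's top, 135 mm above the bench. All look alike; a tight one is rigid, the loose one sinks 6 mm under about 3 N, stops hard and springs back. The cap's arch begins 17 mm behind the bolt's axis and rises to 151 mm above the bench
- bolt_q: hex bolt of clamp q, upright in the front ear of its cap, 60 mm in front of the column's axis; steel head 19 mm across, flange 26 mm. Origin: centre of the head's top, 135 mm above the bench. All look alike; a tight one is rigid, the loose one sinks 6 mm under about 3 N, stops hard and springs back. The cap's arch begins 17 mm behind the bolt's axis and rises to 151 mm above the bench
- bolt_r: hex bolt of clamp r, upright in the front ear of its cap, 60 mm in front of the column's axis; steel head 19 mm across, flange 26 mm. Origin: centre of the head's top, 135 mm above the bench. All look alike; a tight one is rigid, the loose one sinks 6 mm under about 3 N, stops hard and springs back. The cap's arch begins 17 mm behind the bolt's axis and rises to 151 mm above the bench
- cap_p: hinged half-round cap of clamp p, dark iron, 36 mm wide, 0.35 to 0.5 kg with its bolt. Origin: on the hinge pin, 50 mm behind the column's axis, 105 mm above the bench; axes as the cradle's when shut. Opens by turning about its own +y (front goes up and back) to a stop at 70 degrees; z leans by the opening angle. With a loose bolt it lifts freely and falls shut by its weight; with a tight one it cannot swing, only strains up 1 mm per 3 N
- tab_p (a point): middle of the rolled lip at the front end of cap p's ear, to lift it by: a bar 30 mm long along the column, 16 mm thick, both ends free; 145 mm in front of the hinge, 6 mm above it (111 mm above the bench when shut). The ear behind it is 26 mm wide, 10 mm thick; the bolt stands 35 mm behind the lip. The fixed lower ear is 20 mm wide and ends 20 mm behind the lip, 7 mm below its middle
- cap_q: hinged half-round cap of clamp q, dark iron, 36 mm wide, 0.35 to 0.5 kg with its bolt. Origin: on the hinge pin, 50 mm behind the column's axis, 105 mm above the bench; axes as the cradle's when shut. Opens by turning about its own +y (front goes up and back) to a stop at 70 degrees; z leans by the opening angle. With a loose bolt it lifts freely and falls shut by its weight; with a tight one it cannot swing, only strains up 1 mm per 3 N
- tab_q (a point): middle of the rolled lip at the front end of cap q's ear, to lift it by: a bar 30 mm long along the column, 16 mm thick, both ends free; 145 mm in front of the hinge, 6 mm above it (111 mm above the bench when shut). The ear behind it is 26 mm wide, 10 mm thick; the bolt stands 35 mm behind the lip. The fixed lower ear is 20 mm wide and ends 20 mm behind the lip, 7 mm below its middle
- cap_r: hinged half-round cap of clamp r, dark iron, 36 mm wide, 0.35 to 0.5 kg with its bolt. Origin: on the hinge pin, 50 mm behind the column's axis, 105 mm above the bench; axes as the cradle's when shut. Opens by turning about its own +y (front goes up and back) to a stop at 70 degrees; z leans by the opening angle. With a loose bolt it lifts freely and falls shut by its weight; with a tight one it cannot swing, only strains up 1 mm per 3 N
- tab_r (a point): middle of the rolled lip at the front end of cap r's ear, to lift it by: a bar 30 mm long along the column, 16 mm thick, both ends free; 145 mm in front of the hinge, 6 mm above it (111 mm above the bench when shut). The ear behind it is 26 mm wide, 10 mm thick; the bolt stands 35 mm behind the lip. The fixed lower ear is 20 mm wide and ends 20 mm behind the lip, 7 mm below its middle
- gouge: carving gouge, wood handle and steel blade, 240 mm long, lying on the bench in front of the cradle; to be left alone
- spanner: steel spanner 170 mm long lying on the front of the cradle's plank; to be left alone
- sanding_block: cork sanding block 45 x 90 x 30 mm on the plank behind the column; to be left alone
- offcut: wood offcut 60 x 85 x 40 mm behind the cradle; to be left alone
- mallet: round wooden carver's mallet standing on its head to the right of the cradle, 90 mm in diameter, 230 mm tall; to be left alone
- glue: yellow glue bottle 56 mm in diameter, 170 mm tall, standing behind the cradle; to be left alone
- wax_tin: flat metal wax tin 84 mm in diameter, 50 mm high, beside the cradle on the left; to be left alone
- brush: brush 200 mm long lying behind the cradle; to be left alone

How it is judged:
By the outcome, as a careful person would: the job done as asked, in the order asked, and still so for the second after the job is handed in, while the arm keeps its last pose, push and grip.
It also fails if it takes over 53 s, if anything falls off the work surface, if the arm or the gripper's body presses on something with over 40 N, if the wrist force passes 120 N, or if a joint passes its speed limit or range.

### The arm

A 7-joint arm with a two-finger parallel gripper is mounted at the origin on the work surface. World frame = base frame: x ahead of the robot, y to its left, z up, the work surface at z = 0. Lengths are in m, angles in rad, forces in N, time in s.
With the tool pointing down it reaches from about 0.4 to 0.875 m from the base axis. Payload 19.3 kg.
Tool frame: the origin (TCP) lies between the finger pads; the fingertips stand 22 mm ahead of it and the grasp point (between the pads) lies 3 mm ahead of it; z points along the fingers, y is the line along which they close (so a half turn about z gives the same grasp; the last joint's range is limited). The gripper opens to 85 mm and grips with 20 to 120 N. Pads are 22 mm wide; open, the fingers measure 114 mm over their backs; the gripper's body (76 mm by 85 mm) begins 54 mm behind the grasp point. The pads swing forward as they close: fully open they stand 13 mm farther back than shut.
Start: joints at [1.044, 0.521, -0.036, 1.599, 0.021, 1.021, -0.113], TCP at [0.276, -0.561, 0.253] pointing down, gripper open.
Joint ranges: [-2.91, 2.91], [-0.3, 2.13], [-1.5, 1.42], [0.17, 2.43], [-1.26, 4.41], [0.16, 1.93], [-2.52, 2.52]. Speed limits (rad/s): [1.89, 1.89, 2.39, 2.39, 3.01, 3.01, 3.01].

### API

Orientations are given as a unit quaternion [x, y, z, w].
In Python, from cell import * gives the robot as it stands. The module is installed in compiled form; this text tells all that it offers.
- The arm moves only by the shell command python3 -m handwheel 'ROWS' [OPENING] [FORCE]. ROWS is JSON, a list that holds one entry, the list of rows, each a list of 4 numbers: the shift along the tool's x, y, z in units of 0.25 m (1.0 is 0.25 m), then the turn about the tool's z in units of 45 degrees (1.0 is 45 degrees). A call has 1 to 8 rows; each row is the pose to reach, as a shift and turn from the pose commanded when the call began, along the tool's axes at that moment; what a row does not reach only later rows make up. A row lasts 1/8 s, in which the tool goes at most 62.5 mm and 10.7 degrees, less where a joint would pass 70% of its speed; a pose out of reach is approached as far as the arm can. A call with a number of a shift or a turn outside -1 to 1 is refused whole. A call with a gripper value outside its range is refused whole. OPENING is the opening, from 0 (shut) to 1 (fully open), set as the call begins (- or left out, the last holds). The fingers move at their own pace and stop on an object; FORCE is the grip in N (left out, the last holds). Time passes only in rows, so rows that repeat a pose let the fingers close. It gives the time, the measured TCP pose, the force, the opening and the grip force at its end, in the units of the state.
- sense(): the state, without advancing time (a new reading comes with each control period).
- capture(name): name is "side" or "top" or "wrist"; returns the picture (384x512x3 uint8, red, green, blue); there is no depth.
- camera_params(name): a dict with "vfov" (degrees; the focal length in pixels is half the picture's height over the tangent of half this angle, whatever the lens; pixels are square), "cx", "cy" (the principal point, pixels), "k1" (the pictures are not rectified: a ray, as slopes to the right and down, at radius r is drawn at 1 + k1 r^2 times it, then the intrinsics apply), "pose" (4x4, takes a point from camera to world coordinates); the wrist camera has in their place "T_tool_cam" (4x4, takes a point from camera to tool coordinates, whose origin is the TCP and whose axes are the flange's). Camera axes: x right, y down, z forward; pixel columns grow to the right and rows downward; lengths in m; the calibration is good to about 2 mm. A picture is of the moment at which its call begins: read the wrist's pose just before it. camera_params takes no time and is no camera call.
- sign_off(): hands the job in; it is judged then, once.
Trained networks look in the newest picture that a camera, given by its name, has taken for a name from the list of things; names that differ only in an ending like _2 or _b are one class to them, and where a whole thing is asked for, a point or a joint stands for the part that bears it (a point fixed in the world has none). Each returns a list of dicts, best first, with "score" (0 to 1); they miss things now and then, are a little off and sometimes report something else, mostly with a low value. They report only what shows in the picture. A call takes as long as a camera call.
- recognise(label, camera): "box" ([left, top, right, bottom] in pixels, round what is visible of it).
- cut_out(label, camera): "mask" (384x512 bool, what is visible of it) and "box" ([left, top, right, bottom] in pixels, round what is visible of it).
- place_of(label, camera): "xy" ([column, row] in pixels: a listed point, or the origin of a listed thing).
The state is a dict: "time": time; "qpos": joint angles; "qd": joint speeds; "effort": joint torques, N m; "ee_pos": TCP position; "eef_rot": TCP orientation; "ft_force": force on the tool from outside, world axes, zero at the start; "wrist_torque": the same for the moment, N m; "gripper_width": finger opening in m; "grip_force": force on a finger pad.
Only numpy, scipy, OpenCV 4.12 (cv2) and the standard library are available. Lean on these libraries where they do the work, as an engineer would, in place of code of your own. Each camera call takes 0.05 s, during which the arm holds its last target. There are 200 camera calls.

## Working session

There is one attempt and no reset: what is moved stays moved. The work goes in short steps, Python scripts to look and compute and a shell command to move; the robot and the scene stay as the last step left them, time stands still between calls to the robot, and variables do not carry over. Pictures are saved under pics/ and viewed, at most 10 in all, crops included, and the job is handed in when it is done.

```bash
mkdir -p pics; cat > h.py <<'E'
from cell import *
import numpy as np, cv2
from scipy.spatial.transform import Rotation as R
def cam(n, s=None):
    c=camera_params(n)
    if n=='wrist':
        s=s or sense(); T=np.eye(4); T[:3,:3]=R.from_quat(s['eef_rot']).as_matrix(); T[:3,3]=s['ee_pos']
        P=T@np.array(c['T_tool_cam'])
    else: P=np.array(c['pose'])
    f=192/np.tan(np.radians(c['vfov'])/2)
    return P,f,c['cx'],c['cy'],c['k1']
def ray(C,uv):
    P,f,cx,cy,k=C; d=np.array([(uv[0]-cx)/f,(uv[1]-cy)/f]); r=d.copy()
    for _ in range(30): r=d/(1+k*(r@r))
    v=P[:3,:3]@np.array([r[0],r[1],1]); return P[:3,3],v/np.linalg.norm(v)
def atz(C,uv,z):
    o,v=ray(C,uv); return o+v*(z-o[2])/v[2]
def proj(C,p):
    P,f,cx,cy,k=C; q=P[:3,:3].T@(np.array(p)-P[:3,3]); r=q[:2]/q[2]; r=r*(1+k*(r@r)); return np.array([cx,cy])+f*r
def tri(obs):
    A=0;b=0
    for C,uv in obs:
        o,v=ray(C,uv); M=np.eye(3)-np.outer(v,v); A=A+M; b=b+M@o
    p=np.linalg.solve(A,b); return p,[float(np.linalg.norm(proj(C,p)-uv)) for C,uv in obs]
E
python3 - <<'E'
from h import *
np.set_printoptions(precision=3,suppress=True)
for n in('top','side'):
    im=capture(n); cv2.imwrite(f'pics/{n}0.png',im[:,:,::-1]); C=cam(n); print(n,C[0][:3,3],C[0][:3,2],C[1])
    for l in('bolt_p','tab_p','cap_p','cradle'):
        for d in place_of(l,n): print(l,np.round(d['xy'],1),round(d['score'],2),atz(C,d['xy'],{'b':.135,'t':.111,'c':.105}[l[0]] if l!='cradle' else 0))
s=sense();print(s['time'],s['ee_pos'],s['eef_rot'],s['ft_force'],cam('wrist')[0])
E
```

```text
top [0.284 0.023 1.33 ] [ 0.239 -0.017 -0.971] 460.67334699622
bolt_p [273.  205.2] 0.62 [ 0.533 -0.015  0.135]
bolt_p [331.9 206.8] 0.54 [ 0.515 -0.17   0.135]
bolt_p [223.6 208. ] 0.45 [0.537 0.117 0.135]
tab_p [273.9 223.7] 0.94 [ 0.488 -0.013  0.111]
tab_p [224.2 217.1] 0.86 [0.517 0.119 0.111]
tab_p [330.3 220.2] 0.69 [ 0.483 -0.165  0.111]
cap_p [330.  171.2] 0.84 [ 0.621 -0.182  0.105]
cap_p [276.6 168.3] 0.83 [ 0.643 -0.035  0.105]
cap_p [225.1 205.7] 0.73 [0.55  0.114 0.105]
cap_p [224.4 169.7] 0.7 [0.652 0.109 0.105]
cradle [275.9 197.9] 0.87 [ 0.583 -0.029  0.   ]
side [0.214 0.874 1.278] [ 0.239 -0.564 -0.79 ] 469.71035456379144
bolt_p [300.1 151.2] 0.6 [ 0.508 -0.162  0.135]
bolt_p [280.2 179.1] 0.58 [ 0.526 -0.024  0.135]
bolt_p [257.4 211.1] 0.58 [0.544 0.118 0.135]
bolt_p [268.5 145.8] 0.32 [ 0.614 -0.145  0.135]
tab_p [289.3 190.5] 0.97 [ 0.489 -0.01   0.111]
tab_p [267.3 220.3] 0.69 [0.51  0.122 0.111]
tab_p [308.8 158.8] 0.56 [ 0.476 -0.162  0.111]
cap_p [223.7 203. ] 0.71 [0.662 0.109 0.105]
cap_p [268.1 148.5] 0.69 [ 0.621 -0.159  0.105]
cap_p [242.7 174.2] 0.65 [ 0.655 -0.021  0.105]
cradle [259.1 198.4] 0.81 [ 0.599 -0.023  0.   ]
0.5 [ 0.276 -0.561  0.253] [ 0.974  0.226 -0.    -0.   ] [0.475 0.474 0.034] [[ 0.44  -0.864 -0.246  0.339]
 [-0.898 -0.423 -0.12  -0.53 ]
 [-0.001  0.273 -0.962  0.374]
 [ 0.     0.     0.     1.   ]]
```

```bash
python3 - <<'E'
from h import *
a=cv2.imread('pics/top0.png')[110:300,150:410]; b=cv2.imread('pics/side0.png')[100:290,150:410]
cv2.imwrite('pics/v1.png',cv2.resize(np.vstack([a,b]),None,fx=1.57*1,fy=1.57,interpolation=cv2.INTER_CUBIC))
C,D=cam('top'),cam('side')
for n,a,b in[('bL',(223.6,208),(257.4,211.1)),('bM',(273,205.2),(280.2,179.1)),('bR',(331.9,206.8),(300.1,151.2)),('tL',(224.2,217.1),(267.3,220.3)),('tM',(273.9,223.7),(289.3,190.5)),('tR',(330.3,220.2),(308.8,158.8)),('cL',(224.4,169.7),(223.7,203)),('cM',(276.6,168.3),(242.7,174.2)),('cR',(330,171.2),(268.1,148.5))]:
    p,e=tri([(C,np.array(a)),(D,np.array(b))]); print(n,p.round(3),np.round(e,1))
s=sense(); print(R.from_quat(s['eef_rot']).as_matrix().round(3))
E
```

```text
bL [0.541 0.117 0.133] [1.3 1.1]
bM [ 0.527 -0.014  0.148] [1.5 1.3]
bR [ 0.514 -0.172  0.124] [1.1 0.9]
tL [0.515 0.119 0.106] [1.2 1.1]
tM [ 0.489 -0.013  0.107] [0.3 0.2]
tR [ 0.48  -0.166  0.106] [1.3 1.1]
cL [0.657 0.11  0.105] [1.8 1.6]
cM [ 0.656 -0.035  0.085] [2.4 2. ]
cR [ 0.631 -0.187  0.073] [0.4 0.3]
[[ 0.897  0.441 -0.   ]
 [ 0.441 -0.897  0.   ]
 [ 0.    -0.    -1.   ]]
```

View pics/v1.png

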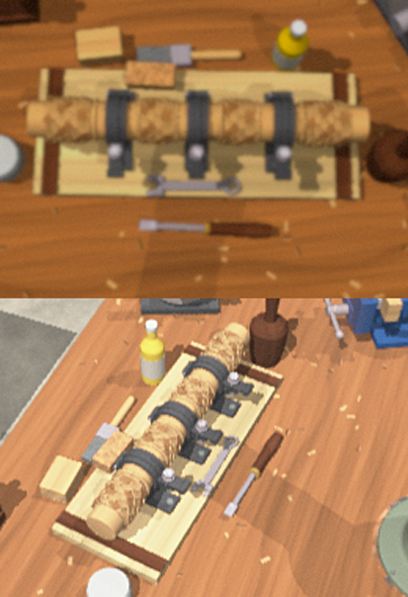

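View pics/top0.png

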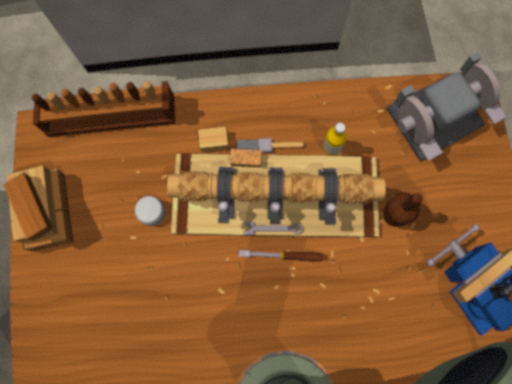

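The top and side views show three clamps in a row, yawed about -5°, with the bolts on the robot's side. In the top view the bolt heads are near (225,208), (275,207) and (329,207), with the mallet at (403,208) and the spanner and gouge in front. Next I'll go above the row, fingers shut, and measure with the wrist camera.

```bash
python3 -m handwheel '[[[0.1,-0.1,-0.1,0.1],[0.25,-0.23,-0.2,0.25],[0.4,-0.38,-0.3,0.4],[0.55,-0.52,-0.43,0.55],[0.67,-0.63,-0.43,0.7],[0.73,-0.69,-0.43,0.7],[0.73,-0.69,-0.43,0.7]]]' 0 20
python3 -m handwheel '[[[0.05,-0.2,0,0],[0.12,-0.4,0,0],[0.18,-0.6,0,0],[0.22,-0.8,0,0],[0.26,-0.9,0,0],[0.26,-0.97,0,0],[0.26,-0.97,0,0],[0.26,-0.97,0,0]]]'
python3 - <<'E'
from h import *
np.set_printoptions(precision=3,suppress=True)
s=sense(); im=capture('wrist'); C=cam('wrist',s); cv2.imwrite('pics/w1.png',im[:,:,::-1])
print(s['time'],s['ee_pos'],R.from_quat(s['eef_rot']).as_matrix(),s['qpos'],s['ft_force'])
for l in('bolt_p','tab_p'):
    for d in place_of(l,'wrist'): print(l,np.round(d['xy'],1),round(d['score'],2),atz(C,d['xy'],{'b':.135,'t':.111}[l[0]]))
E
```

```text
time: 1.38
ee_pos: [0.364, -0.3244, 0.3611]
eef_rot: [0.999, -0.045, 0.0, 0.0]
ft_force: [-0.5, -0.0, -0.5]
gripper_width: 0.0
grip_force: 0.0
time: 2.38
ee_pos: [0.4505, -0.0914, 0.3608]
eef_rot: [0.999, -0.047, -0.0, 0.0]
ft_force: [-0.2, 0.4, -0.1]
gripper_width: -0.0001
grip_force: 0.0
2.375 [ 0.451 -0.091  0.361] [[ 0.996 -0.094 -0.   ]
 [-0.094 -0.996 -0.   ]
 [-0.     0.    -1.   ]] [ 0.265  0.149 -0.22   1.858  0.036  1.139 -1.633] [-0.155  0.367 -0.097]
bolt_p [ 69.3 101.6] 0.8 [0.548 0.121 0.135]
bolt_p [187.  103.7] 0.67 [ 0.532 -0.02   0.135]
bolt_p [308.5 106.8] 0.59 [ 0.514 -0.165  0.135]
tab_p [192.9 130.6] 0.84 [ 0.498 -0.017  0.111]
tab_p [ 87.9 133. ] 0.6 [0.509 0.122 0.111]
```

View pics/w1.png

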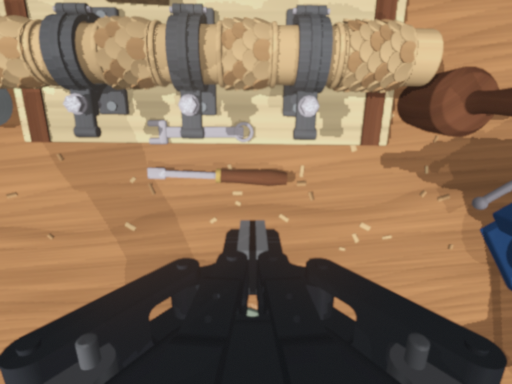

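The wrist view shows the three bolt heads at about (75,103), (190,104) and (308,105). The lips are below them, near (87,132), (191,132) and (304,133), and the view is clear of the mallet. I'll move in front of the left bolt for a second view.

```bash
cat >> h.py <<'E'
def w1():
    s={'ee_pos':[0.4505,-0.0914,0.3608],'eef_rot':R.from_euler('xz',[180,np.degrees(np.arctan2(-.094,.996))],degrees=True).as_quat()}
    return cam('wrist',s)
E
python3 -m handwheel '[[[0.02,-0.2,0.1,0],[0.05,-0.4,0.2,0],[0.08,-0.6,0.3,0],[0.08,-0.75,0.35,0],[0.08,-0.86,0.4,0],[0.08,-0.86,0.4,0],[0.08,-0.86,0.4,0]]]'
python3 - <<'E'
from h import *
np.set_printoptions(precision=3,suppress=True)
s=sense(); im=capture('wrist'); C=cam('wrist',s); cv2.imwrite('pics/w2.png',im[:,:,::-1]); C1=w1()
print(s['time'],s['ee_pos'])
for u in((75,103),(190,104),(308,105)): print('w1 heads',atz(C1,u,.135))
for l in('bolt_p','tab_p'):
    for d in place_of(l,'wrist'):
        z={'b':.135,'t':.111}[l[0]]; print(l,np.round(d['xy'],1),round(d['score'],2),atz(C,d['xy'],z))
        for u in {'b':((75,103),(190,104),(308,105)),'t':((87.5,132),(191,132.),(304,133))}[l[0]]:
            p,e=tri([(C1,np.array(u)),(C,np.array(d['xy']))])
            if max(e)<4: print('   tri',p,np.round(e,1))
E
```

```text
time: 3.4
ee_pos: [0.4907, 0.1211, 0.2609]
eef_rot: [0.999, -0.047, 0.0, 0.0]
ft_force: [-0.1, 0.1, 0.1]
gripper_width: -0.0
grip_force: 0.0
3.4 [0.491 0.121 0.261]
w1 heads [0.546 0.115 0.135]
w1 heads [ 0.531 -0.023  0.135]
w1 heads [ 0.517 -0.164  0.135]
bolt_p [247.4 125.1] 0.85 [0.546 0.121 0.135]
   tri [0.546 0.121 0.125] [0.5 0.7]
bolt_p [405.1 124.5] 0.75 [ 0.534 -0.017  0.135]
   tri [ 0.532 -0.021  0.126] [0.4 0.6]
tab_p [389.4 162.1] 0.9 [ 0.496 -0.016  0.111]
   tri [ 0.497 -0.015  0.114] [0.3 0.4]
tab_p [246.8 159. ] 0.83 [0.512 0.125 0.111]
   tri [0.511 0.125 0.106] [0.5 0.6]
```

View pics/w2.png

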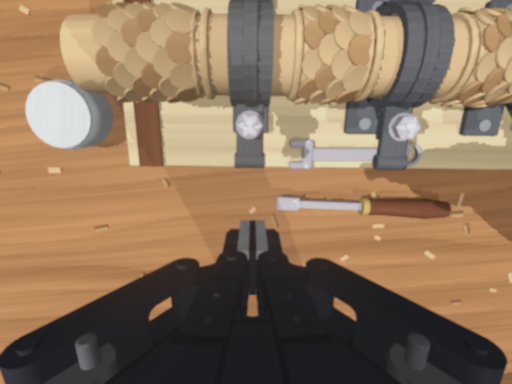

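The wrist view now shows the left bolt head at (249,124), dead ahead, and the middle one at (405,125). Heights and x/y agree with the text within about 1 cm and a few mm. I'll go over the left bolt and descend gently.

```bash
python3 -m handwheel '[[[0.1,0,0,0],[0.212,-0.016,0.08,0],[0.212,-0.016,0.2,0],[0.212,-0.016,0.3,0],[0.212,-0.016,0.37,0],[0.212,-0.016,0.38,0],[0.212,-0.016,0.38,0],[0.212,-0.016,0.38,0]]]'
python3 -m handwheel '[[[0,0,0.012,0],[0,0,0.024,0],[0,0,0.032,0],[0,0,0.032,0],[0,0,0.032,0]]]'
```

```text
time: 4.55
ee_pos: [0.5441, 0.1211, 0.1667]
eef_rot: [0.999, -0.047, 0.001, -0.0]
ft_force: [-0.0, -0.8, -0.1]
gripper_width: 0.0002
grip_force: 0.0
time: 5.18
ee_pos: [0.5436, 0.1211, 0.1578]
eef_rot: [0.999, -0.047, -0.0, -0.0]
ft_force: [0.6, -0.1, -1.0]
gripper_width: 0.0002
grip_force: 0.0
```

```bash
python3 -m handwheel '[[[0,0,0.008,0],[0,0,0.008,0],[0,0,0.008,0]]]'
python3 -m handwheel '[[[0,0,0.008,0],[0,0,0.008,0],[0,0,0.008,0]]]'
```

```text
time: 5.55
ee_pos: [0.5437, 0.1211, 0.1559]
eef_rot: [0.999, -0.047, 0.0, -0.0]
ft_force: [0.4, 0.5, 1.4]
gripper_width: -0.0003
grip_force: 0.6
time: 5.92
ee_pos: [0.5437, 0.1211, 0.1539]
eef_rot: [0.999, -0.047, 0.0, -0.0]
ft_force: [0.6, 0.3, 1.3]
gripper_width: -0.0001
grip_force: 0.9
```

```bash
python3 -m handwheel '[[[0,0,0.008,0],[0,0,0.008,0],[0,0,0.008,0]]]'
python3 -m handwheel '[[[0,0,0.008,0],[0,0,0.008,0],[0,0,0.008,0]]]'
```

```text
time: 6.3
ee_pos: [0.5437, 0.1211, 0.1518]
eef_rot: [0.999, -0.046, 0.0, -0.0]
ft_force: [0.4, 0.9, 2.0]
gripper_width: -0.0002
grip_force: 1.2
time: 6.68
ee_pos: [0.5437, 0.1212, 0.1506]
eef_rot: [0.999, -0.047, 0.0, -0.0]
ft_force: [-5.3, -1.7, 20.9]
gripper_width: -0.0002
grip_force: 10.3
```

The left bolt sank about 6 mm under 1–2 N, then stopped hard, so it looks like the loose one. I'll tap the middle and right ones to compare.

```bash
python3 -m handwheel '[[[0,0,-0.16,0],[0,0.15,-0.16,0],[0,0.35,-0.16,0],[0,0.5,-0.16,0],[0,0.559,-0.12,0],[0,0.559,-0.05,0],[0,0.559,-0.036,0],[0,0.559,-0.036,0]]]'
python3 -m handwheel '[[[0,0,0.008,0],[0,0,0.012,0],[0,0,0.012,0]]]'
python3 -m handwheel '[[[0,0,0.006,0],[0,0,0.006,0],[0,0,0.006,0]]]'
```

```text
time: 7.68
ee_pos: [0.5306, -0.0174, 0.1586]
eef_rot: [0.999, -0.046, -0.0, -0.0]
ft_force: [0.1, -0.4, 0.3]
gripper_width: 0.0001
grip_force: 0.0
time: 8.05
ee_pos: [0.531, -0.0177, 0.1567]
eef_rot: [0.999, -0.046, 0.001, -0.0]
ft_force: [-5.5, 0.8, 15.3]
gripper_width: -0.0001
grip_force: 7.5
time: 8.43
ee_pos: [0.5311, -0.0177, 0.1562]
eef_rot: [0.999, -0.046, 0.001, 0.0]
ft_force: [-9.8, 0.7, 34.4]
gripper_width: 0.0002
grip_force: 17.5
```

Middle: rigid at 156.5 mm. Now the right one.

```bash
python3 -m handwheel '[[[0,0,-0.16,0],[0,0.15,-0.16,0],[0,0.35,-0.16,0],[0,0.5,-0.16,0],[0,0.584,-0.12,0],[0,0.584,-0.04,0],[0,0.584,-0.018,0],[0,0.584,-0.018,0]]]'
python3 -m handwheel '[[[0,0,0.006,0],[0,0,0.012,0],[0,0,0.012,0]]]'
```

```text
time: 9.43
ee_pos: [0.5172, -0.1626, 0.1586]
eef_rot: [0.999, -0.046, -0.0, -0.0]
ft_force: [-0.1, -0.5, 0.3]
gripper_width: 0.0001
grip_force: 0.0
time: 9.8
ee_pos: [0.5175, -0.1632, 0.1568]
eef_rot: [0.999, -0.046, 0.001, 0.0]
ft_force: [-4.4, 2.2, 14.4]
gripper_width: 0.0003
grip_force: 7.5
```

Right: rigid as well, so the left bolt is loose. I'll raise, go back over the left lip with the fingers open, and check alignment.

```bash
python3 -m handwheel '[[[0,0,-0.22,0],[-0.13,-0.05,-0.28,0],[-0.134,-0.2,-0.28,0],[-0.134,-0.4,-0.28,0],[-0.134,-0.55,-0.28,0],[-0.134,-0.64,-0.28,0],[-0.134,-0.64,-0.28,0]]]' 0.7 20
python3 -m handwheel '[[[0,-0.15,0,0],[0,-0.35,0,0],[0,-0.45,0,0],[0,-0.5,0,0],[0,-0.5,0,0],[0,-0.5,0,0]]]'
python3 - <<'E'
from h import *
np.set_printoptions(precision=3,suppress=True)
s=sense(); im=capture('wrist'); C=cam('wrist',s); cv2.imwrite('pics/w3.png',im[:,:,::-1])
for l,z in(('bolt_p',.135),('tab_p',.111)):
    for d in place_of(l,'wrist'): print(l,np.round(d['xy'],1),round(d['score'],2),atz(C,d['xy'],z))
E
```

```text
time: 10.68
ee_pos: [0.4988, 0.0007, 0.2262]
eef_rot: [0.999, -0.045, 0.0, -0.0]
ft_force: [0.2, 0.0, -0.3]
gripper_width: 0.0596
grip_force: 0.0
time: 11.42
ee_pos: [0.5103, 0.122, 0.2258]
eef_rot: [0.999, -0.047, -0.0, 0.0]
ft_force: [-0.2, -0.8, -0.1]
gripper_width: 0.0598
grip_force: 0.0
bolt_p [431.3 156.5] 0.87 [ 0.531 -0.019  0.135]
tab_p [409.9 189.2] 0.91 [ 0.497 -0.017  0.111]
tab_p [253.6 189.2] 0.8 [0.51  0.121 0.111]
```

View pics/w3.png

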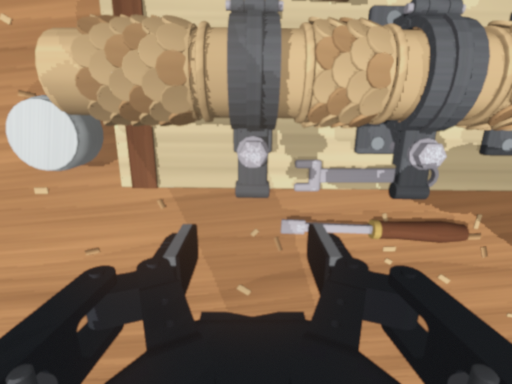

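The wrist view shows the left lip at (252,189), centred between the open pads (195 to 310). I'll descend and close on its two ends.

```bash
python3 -m handwheel '[[[0,0,0.1,0],[0,0,0.25,0],[0,0,0.38,0],[0,0,0.44,0],[0,0,0.455,0],[0,0,0.455,0],[0,0,0.455,0]]]'
python3 -m handwheel '[[[0,0,0,0],[0,0,0,0],[0,0,0,0],[0,0,0,0],[0,0,0,0],[0,0,0,0]]]' 0 40
```

```text
time: 12.45
ee_pos: [0.5107, 0.1235, 0.113]
eef_rot: [0.999, -0.047, 0.001, -0.0]
ft_force: [0.6, 0.3, 0.2]
gripper_width: 0.0596
grip_force: 0.0
time: 13.2
ee_pos: [0.5103, 0.1222, 0.1127]
eef_rot: [0.999, -0.047, 0.0, 0.001]
ft_force: [-3.2, -7.9, 14.1]
gripper_width: 0.0295
grip_force: 38.5
```

Gripped at 29.5 mm. I'll lift along the arc, first to 15°, checking the forces.

```bash
python3 -m handwheel '[[[0.001,0.002,-0.02,0],[0.004,0.004,-0.05,0],[0.008,0.004,-0.075,0],[0.013,0.004,-0.1,0],[0.019,0.004,-0.125,0],[0.026,0.004,-0.149,0],[0.026,0.004,-0.149,0]]]'
```

```text
time: 14.08
ee_pos: [0.5165, 0.1215, 0.1497]
eef_rot: [0.999, -0.047, -0.0, 0.0]
ft_force: [0.0, -4.8, -3.6]
gripper_width: 0.029
grip_force: 39.8
```

```bash
python3 -m handwheel '[[[0.008,0.002,-0.024,0],[0.017,0.004,-0.048,0],[0.039,0.004,-0.094,0],[0.064,0.004,-0.138,0],[0.093,0.004,-0.179,0],[0.125,0.004,-0.218,0],[0.161,0.004,-0.254,0],[0.161,0.004,-0.254,0]]]'
```

```text
time: 15.08
ee_pos: [0.5572, 0.1171, 0.2134]
eef_rot: [0.999, -0.047, 0.0, -0.0]
ft_force: [-3.4, 1.4, 0.9]
gripper_width: 0.0289
grip_force: 40.5
```

```bash
python3 -m handwheel '[[[0.019,0,-0.017,0],[0.0385,0,-0.033,0],[0.06,0,-0.048,0],[0.08,0,-0.062,0],[0.102,0,-0.075,0],[0.124,0,-0.087,0],[0.124,0,-0.087,0],[0.124,0,-0.087,0]]]'
python3 - <<'E'
from h import *
np.set_printoptions(precision=3,suppress=True)
a=capture('top');b=capture('side');c=capture('wrist'); t=sense()['time']
f=lambda i:cv2.resize(i,None,fx=2,fy=2,interpolation=cv2.INTER_CUBIC)
im=np.hstack([f(b[120:290,150:340]),f(a[120:290,150:340])]); cv2.imwrite('pics/e1.png',im[:,:,::-1]); cv2.imwrite('pics/w4.png',c[:,:,::-1])
print(t)
for n in('side','wrist'):
  for l in('tab_p','cap_p','bolt_p'): print(n,l,[(np.round(d['xy'],1),round(d['score'],2)) for d in place_of(l,n)])
C=cam('side'); ee=np.array(sense()['ee_pos']); print(ee, proj(C,ee))
E
```

```text
time: 16.08
ee_pos: [0.5874, 0.114, 0.2345]
eef_rot: [0.999, -0.047, -0.0, 0.0]
ft_force: [-2.5, -3.3, -0.5]
gripper_width: 0.0291
grip_force: 40.6
16.225
side tab_p [(array([286.3, 188.9]), 0.83), (array([308.3, 157.4]), 0.61), (array([244.5, 185.7]), 0.54)]
side cap_p [(array([267.9, 147.7]), 0.97), (array([223.9, 201.4]), 0.7), (array([247.5, 174.4]), 0.67), (array([310. , 157.9]), 0.22)]
side bolt_p [(array([279.5, 177.1]), 0.49), (array([299.9, 150.3]), 0.45)]
wrist tab_p [(array([249.3, 259.3]), 0.97), (array([390.5, 262. ]), 0.77)]
wrist cap_p [(array([409.2, 112.3]), 0.79), (array([250.2, 111.1]), 0.6)]
wrist bolt_p [(array([251.9, 175. ]), 0.71), (array([408.1, 241.7]), 0.62)]
[0.587 0.114 0.234] [243.696 185.029]
```

View pics/e1.png

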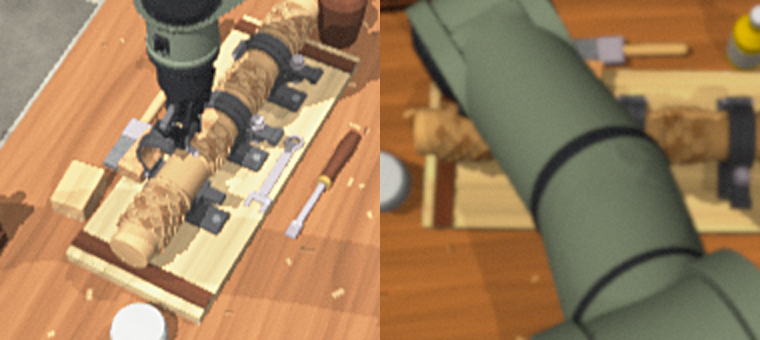

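View pics/w4.png

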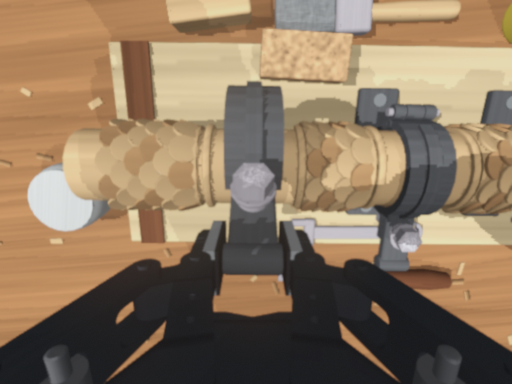

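The side and wrist views show the left cap standing open, its lip between the pads (wrist (250,259)) and its bolt head tilted at (252,187). The tools are where they were. The lip has moved 78 mm back and 122 mm up, which is about 60°. I'll check that it holds steady, then hand in.

```bash
python3 -m handwheel '[[[0,0,0,0],[0,0,0,0],[0,0,0,0],[0,0,0,0],[0,0,0,0],[0,0,0,0],[0,0,0,0],[0,0,0,0]]]' && python3 -c "
from cell import *
print(sign_off())"
```

```text
time: 17.52
ee_pos: [0.5874, 0.114, 0.2345]
eef_rot: [0.999, -0.047, -0.0, 0.0]
ft_force: [-1.8, -3.6, -0.5]
gripper_width: 0.0292
grip_force: 40.5
the job is handed in; nothing more can be done
None
```

The loose bolt is on the leftmost clamp: it sank about 6 mm, while the middle and right bolts were rigid; that clamp's cap is now held steady by its lip at about 60° open, and the job is handed in.

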